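# Mix a capped tube on the vortex mixer in touch mode

## Task

Push the vortex mixer's bat switch back to touch mode (towards the rubber cup), then take the red-capped tube out of the rack beside the mixer, stand its tip upright in the rubber cup and press down so that the sprung head sinks about half of its 10 mm travel: too light and the mixer stops, down on its stop it stalls. Keep it mixing like that for at least three seconds, with nothing but the tube touching the mixer, and finish the program while still holding the tube pressed. Leave the rack, its other two tubes, the petri dish and the vial where they are.

Things in the scene. Friction and masses are not known exactly. Their poses are not given: they have to be found in the camera images.
- vortex_mixer: Vortex mixer, grey case with blue panel, 130 x 104 x 66 mm, fixed. Origin at the centre of its underside, z up, x from the control deck (robot side) to the tower at the back with the black rubber cup. The deck slopes 19 degrees, from 40 mm high at the front edge (x = -65 mm) to 58 at x = -13, where the tower begins; a speed dial, not used, 30 mm across, stands 17 mm off it at x = -39, y = -20
- mode_toggle (a joint): bat switch on the control deck, rad: 0 to 0.05 leaning to the front (off), 0.70 pushed fully back towards the cup (touch mode, green dot; white dot is off); counts as on above 0.55. It stays where it is put; the tip needs about 1 N
- toggle_tip (a point): centre of the end (9 mm ball) of the steel bat, 32 mm long. Its pivot is at x = -41, y = 27, z = 52 mm in the mixer's frame. When off it leans 39 degrees from vertical to the front (-x of the mixer; tip at x = -61, z = 77 mm), when on it stands upright (tip at x = -41, z = 84 mm)
- touch_head (a joint): travel of the sprung touch head that carries the rubber cup, m: 0 up, 0.010 down on its stop. The spring needs about 2 N to start moving and 0.9 N per mm: 5 N at 3 mm, 6.6 N at 5 mm, 8.4 N at 7 mm, 11 N at the stop. It springs up when released
- cup_floor (a point): centre of the inner floor of the black rubber cup, on the head's axis; moves with the head. At rest 94 mm above the worktop, at x = 26, y = 0 mm in the mixer's frame. The cup is open upwards, 16 mm deep, its mouth 30 mm across narrowing to 18 mm at the floor; 39 mm across outside the rim
- red_tube: 15 ml plastic screw-cap tube with a red cap, standing in the rack. 105 mm long, cap 20 mm across and 14 mm high, clear body 16 mm across narrowing to a cone tip over the lowest 20 mm. Origin at the bottom of the tip, z along the tube to the cap. The tube to mix; grip it by the cap or just below it. It stands up to 3 mm off the middle of its hole
- blue_tube: 15 ml plastic screw-cap tube with a blue cap, standing in the rack. 105 mm long, cap 20 mm across and 14 mm high, clear body 16 mm across narrowing to a cone tip over the lowest 20 mm. Origin at the bottom of the tip, z along the tube to the cap
- white_tube: 15 ml plastic screw-cap tube with a white cap, standing in the rack. 105 mm long, cap 20 mm across and 14 mm high, clear body 16 mm across narrowing to a cone tip over the lowest 20 mm. Origin at the bottom of the tip, z along the tube to the cap
- rack: loose orange tube rack 62 x 144 mm and 50 mm high, origin at the centre of its underside, long side along its y; 2 x 6 holes (about 26 x 21 mm), tube tips stand on its 3 mm floor. The three tubes stand in any order at (x, y) = (-15, -58), (15, -12) and (-15, 35) mm in its frame, so fingers that close along its x meet no neighbour; its y points towards the robot (about -x)
- microscope: compound microscope, fixed, just left of the rack, y = 0.06 to 0.25; its stage (190 mm high) reaches to x = 0.495, its eyepieces (360 to 414 mm high, y = 0.10 to 0.21) reach out to x = 0.435. Coming from the left, pass them on the robot's side (gripper centre at about x = 0.37). Origin at the centre of its underside
- petri_dish: loose clear petri dish, 62 mm across, 15 mm high, lying in front of the microscope; origin at the centre of its underside
- vial: loose glass vial with black cap, 23 mm across, 58 mm high, standing in front of the microscope; origin at the centre of its underside

How it is judged:
By the outcome, as a careful person would: the job done as asked, in the order asked, and still so for the second after the job is handed in, while the arm keeps its last pose, push and grip.
It also fails if it takes over 67 s, if anything falls off the work surface, if the arm or the gripper's body presses on something with over 40 N, if the wrist force passes 120 N, or if a joint passes its speed limit or range.

## Robot

A 7-joint arm with a two-finger parallel gripper is mounted at the origin on a cart in front of the work surface, level with it; the furniture and walls round the work are solid. World frame = base frame: x ahead of the robot, y to its left, z up, the work surface at z = 0. Lengths are in m, angles in rad, forces in N, time in s.
With the tool pointing down it reaches from about 0.4 to 0.875 m from the base axis. Payload 19.3 kg.
Tool frame: the origin (TCP) lies midway between the tips of the shut fingers; the grasp point (between the pads) lies 19 mm behind it; z points along the fingers, y is the line along which they close (so a half turn about z gives the same grasp; the last joint's range is limited). The gripper opens to 85 mm and grips with 20 to 120 N. Pads are 22 mm wide; open, the fingers measure 114 mm over their backs; the gripper's body (76 mm by 85 mm) begins 54 mm behind the grasp point. The pads swing forward as they close: fully open they stand 13 mm farther back than shut.
Start: joints at [1.144, 0.521, -0.036, 1.599, 0.021, 1.021, -0.113], TCP at [0.218, -0.586, 0.231] pointing down, gripper open.
Joint ranges: [-2.91, 2.91], [-0.3, 2.13], [-1.5, 1.42], [0.17, 2.43], [-1.26, 4.41], [0.16, 1.93], [-2.52, 2.52]. Speed limits (rad/s): [1.89, 1.89, 2.39, 2.39, 3.01, 3.01, 3.01].

## Interface

Orientations are given as [roll, pitch, yaw] about the fixed x, y, z axes, in that order (R = Rz(yaw) Ry(pitch) Rx(roll)).
In Python, from workcell import * gives the robot as it stands. The module is installed in compiled form; this text tells all that it offers.
- The arm moves only by the tool play_rows, never from a script. Its argument "deltas" is a list of rows, each a list of 7 numbers: the shift along the tool's x, y, z in units of 500 mm (1.0 is 500 mm), then the turn, a rotation vector about the tool's x, y, z in units of 120 degrees (1.0 is 120 degrees), then the closure, from 0 (fully open) to 1 (shut). A call has 1 to 10 rows; each row is the pose to reach, as a shift and turn from the pose commanded when the call began, along the tool's axes at that moment; what a row does not reach only later rows make up. A row lasts 1/10 s, in which the tool goes at most 50 mm and 8.59 degrees, less where a joint would pass 70% of its speed; a pose out of reach is approached as far as the arm can. A call with a number of a shift or a turn outside -1 to 1 is refused whole. A call with a gripper value outside its range is refused whole. The fingers move at their own pace and stop on an object; "newtons" is the grip in N (left out, the last holds). Time passes only in rows, so rows that repeat a pose let the fingers close. It gives the time, the measured TCP pose, the force, the opening and the grip force at its end, in the units of the state.
- observe(): the state, without advancing time (a new reading comes with each control period).
- grab_frame(name): name is "scene" or "top" or "wrist"; returns the picture (384x512x3 uint8, red, green, blue); there is no depth.
- get_calibration(name): a dict with "fovy" (degrees; the focal length in pixels is half the picture's height over the tangent of half this angle, whatever the lens; pixels are square), "cx", "cy" (the principal point, pixels), "k1" (the pictures are not rectified: a ray, as slopes to the right and down, at radius r is drawn at 1 + k1 r^2 times it, then the intrinsics apply), "xyz" and "rotation" of the camera in the world. Camera axes: x right, y down, z forward; pixel columns grow to the right and rows downward; lengths in m; the calibration is good to about 2 mm. A picture is of the moment at which its call begins: read the wrist's pose just before it. get_calibration takes no time and is no camera call; for the wrist camera it gives the pose at the moment of the call.
- job_done(): hands the job in; it is judged then, once.
The state is a dict: "clock": time; "qpos": joint angles; "qd": joint speeds; "joint_efforts": joint torques, N m; "position": TCP position; "tool_rot": TCP orientation; "force": force on the tool from outside, world axes, zero at the start; "moment": the same for the moment, N m; "grip_width": finger opening in m; "finger_force": force on a finger pad.
Only numpy, scipy, OpenCV 4.12 (cv2) and the standard library are available. Lean on these libraries where they do the work, as an engineer would, in place of code of your own. Each camera call takes 0.05 s, during which the arm holds its last target. There are 200 camera calls.

## Working session

There is one attempt and no reset: what is moved stays moved. The work goes in short steps, Python scripts to look and compute and a tool call to move; the robot and the scene stay as the last step left them, time stands still between calls to the robot, and variables do not carry over. Pictures are saved under pics/ and viewed, at most 10 in all, crops included, and the job is handed in when it is done.

Besides the shell and the picture viewer there is one more tool, called after ">>>" as name([rows], argument=value, ...), one row to a line, values as JSON. play_rows: Moves the arm, as the interface text tells. Its arguments: {"type":"object","properties":{"deltas":{"type":"array"},"newtons":{"type":"number"}},"required":["deltas"]}

```bash
mkdir -p pics; cat > h.py <<'E'
from workcell import *
import numpy as np, cv2
from scipy.spatial.transform import Rotation as Rn
def K(c):
    f=192/np.tan(np.radians(c["fovy"])/2); return f
def Rc(c):
    r=np.array(c["rotation"],float)
    return r if r.shape==(3,3) else Rn.from_euler('xyz',r).as_matrix()
def ray(c,u,v):
    f=K(c); d=np.array([[(u-c["cx"])/f,(v-c["cy"])/f]]); s=d.copy()
    for _ in range(30): s=d/(1+c["k1"]*(s**2).sum())
    r=Rc(c)@np.array([s[0,0],s[0,1],1]); return np.array(c["xyz"]),r/np.linalg.norm(r)
def onz(c,u,v,z):
    o,d=ray(c,u,v); return o+d*(z-o[2])/d[2]
def proj(c,p):
    q=Rc(c).T@(np.array(p)-np.array(c["xyz"])); s=q[:2]/q[2]
    s=s*(1+c["k1"]*(s**2).sum()); return s*K(c)+[c["cx"],c["cy"]]
def tri(rays):
    A=np.zeros((3,3));b=np.zeros(3)
    for o,d in rays:
        P=np.eye(3)-np.outer(d,d);A+=P;b+=P@o
    x=np.linalg.solve(A,b)
    return x,[np.linalg.norm((np.eye(3)-np.outer(d,d))@(x-o)) for o,d in rays]
def save(n,im): cv2.imwrite("pics/"+n,cv2.cvtColor(im,cv2.COLOR_RGB2BGR))
E
python3 - <<'E'
from h import *
for n in("scene","top","wrist"):
    c=get_calibration(n);print(n,c);im=grab_frame(n);np.save("pics/%s0.npy"%n,im);save(n+"0.png",im)
print(observe())
E
```

```text
scene {'fovy': 44.451700888255615, 'cx': 250.73907363953546, 'cy': 195.4306904335714, 'k1': -0.09680521774484377, 'xyz': array([0.00364656, 0.61826436, 0.55484075]), 'rotation': array([-2.10125811e+00,  1.06928821e-05, -2.40764809e+00])}
top {'fovy': 51.92072619971842, 'cx': 261.4761248731525, 'cy': 188.6343796719198, 'k1': -0.0457519406633464, 'xyz': array([ 0.47583109, -0.01450889,  1.04523691]), 'rotation': array([-3.05399852,  0.02037756, -1.55701384])}
wrist {'fovy': 65.28667736157507, 'cx': 249.75697273481643, 'cy': 194.20428915862755, 'k1': 0.019314434477317857, 'xyz': array([ 0.28247268, -0.56094395,  0.37385034]), 'rotation': array([ 2.86556164e+00,  1.33864490e-03, -1.21420897e+00])}
{'clock': 0.15, 'qpos': array([ 1.1438173 ,  0.52184397, -0.0363312 ,  1.59983622,  0.02117999,
        1.021119  , -0.11278341]), 'qd': array([-0.00051667, -0.00263937,  0.00174827, -0.00286136, -0.00156742,
       -0.00050821,  0.00058989]), 'joint_efforts': array([ 2.11728511e-03, -9.27384925e+01,  1.98077492e+00, -3.70055401e+01,
        1.79472700e-02,  6.41642546e-03, -1.20375289e-04]), 'position': array([ 0.21818334, -0.5854252 ,  0.23089318]), 'tool_rot': array([-3.14077080e+00,  3.59336121e-05,  3.56775376e-01]), 'force': array([-0.49054802, -0.93812585,  0.0490215 ]), 'moment': array([-0.05904144, -0.0261455 , -0.0249393 ]), 'finger_force': 0.0, 'grip_width': 0.08516171376312623}
```

View pics/scene0.png

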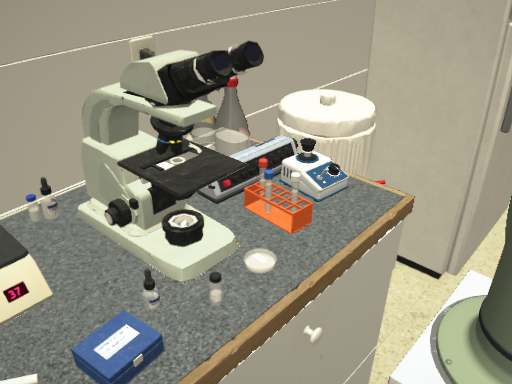

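View pics/top0.png

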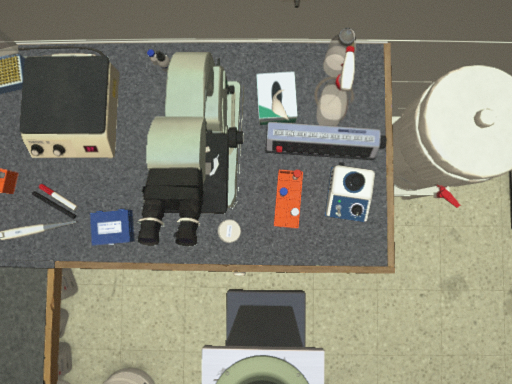

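The top view shows the rack at about (288,198), with the red, blue and white caps at (297,175), (283,192) and (295,212). The mixer is at (352,193) with its cup at (354,181). The scene view shows the same area at about (280,200).

```bash
python3 - <<'E'
from h import *
t=np.load("pics/top0.npy");s=np.load("pics/scene0.npy")
a=cv2.resize(t[155:235,265:385],(800,533),interpolation=cv2.INTER_CUBIC)
b=cv2.resize(s[130:235,235:355],(600,525),interpolation=cv2.INTER_CUBIC)
save("topc.png",a);save("scenec.png",b)
ct=get_calibration("top")
for n,u,v,z in [("red",297,175,.108),("blue",283,192,.108),("white",295,212,.108),("cup",354,181,.11),("dial",357,210,.07)]: print(n,onz(ct,u,v,z))
def blobs(im,lo,hi,roi):
    h=cv2.cvtColor(im,cv2.COLOR_RGB2HSV);m=cv2.inRange(h,lo,hi)
    k=np.zeros_like(m);x0,y0,x1,y1=roi;k[y0:y1,x0:x1]=m[y0:y1,x0:x1]
    n,l,st,ce=cv2.connectedComponentsWithStats(k)
    return [(st[i].tolist(),ce[i].round(2).tolist()) for i in range(1,n) if st[i][4]>8]
R=(270,160,310,232);S=(240,150,320,235)
for im,r in((t,R),(s,S)):
    print("red",blobs(im,(0,150,60),(4,255,255),r),blobs(im,(174,150,60),(180,255,255),r)); print("blue",blobs(im,(105,120,60),(125,255,255),r)); print("white",blobs(im,(0,0,150),(180,50,255),r)); print("or",blobs(im,(5,150,60),(14,255,255),r))
E
```

```text
red [ 0.59161353 -0.07874387  0.108     ]
blue [ 0.55045159 -0.04566677  0.108     ]
white [ 0.50322965 -0.07453758  0.108     ]
cup [ 0.57858766 -0.21429427  0.11      ]
dial [ 0.51114944 -0.22978627  0.07      ]
red [([294, 170, 7, 7, 43], [296.88, 172.88])] []
blue [([280, 188, 7, 7, 38], [283.11, 191.05])]
white [([291, 208, 8, 8, 50], [294.54, 211.46])]
or [([274, 170, 29, 58, 1212], [287.62, 199.2])]
red [([259, 158, 9, 10, 68], [263.09, 162.68])] []
blue [([265, 169, 9, 10, 75], [268.72, 173.77])]
white [([240, 150, 32, 12, 225], [250.7, 153.99]), ([281, 150, 39, 49, 1025], [301.39, 173.18]), ([316, 175, 4, 5, 12], [317.92, 176.67]), ([240, 177, 16, 8, 16], [247.5, 180.5]), ([266, 186, 5, 5, 12], [268.33, 188.08]), ([292, 189, 6, 6, 23], [294.43, 191.17]), ([266, 194, 5, 5, 18], [268.17, 196.28]), ([292, 198, 5, 5, 17], [293.76, 199.65]), ([292, 207, 4, 5, 16], [293.38, 209.0])]
or [([244, 181, 69, 53, 1780], [277.72, 208.1])]
```

View pics/topc.png

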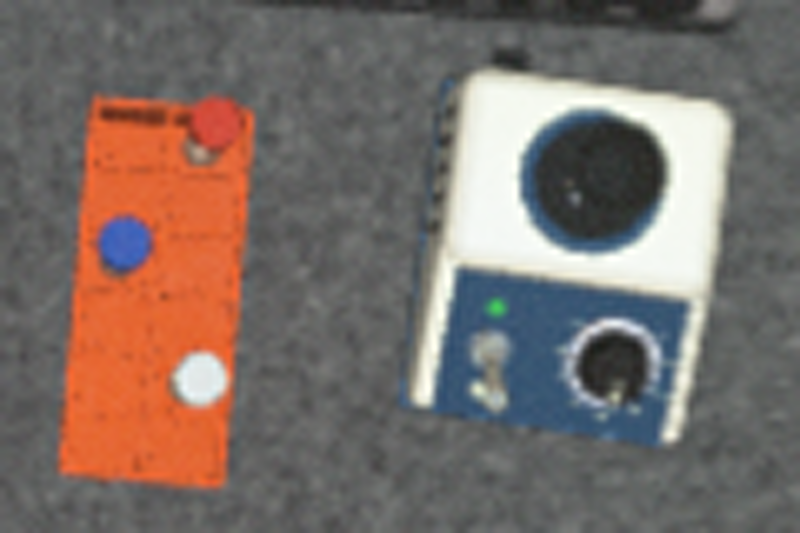

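```bash
cat >> h.py <<'E'
def delta(p,yaw,o=None):
    o=o or observe(); R0=Rn.from_euler('xyz',o["tool_rot"]); R1=Rn.from_euler('xyz',[np.pi,0,yaw])
    d=R0.inv().apply(np.array(p)-o["position"])/.5; w=(R0.inv()*R1).as_rotvec()/np.radians(120)
    return np.r_[d,w].round(4).tolist()
E
python3 - <<'E'
from h import *
ct=get_calibration("top");cs=get_calibration("scene")
print("red",tri([ray(ct,296.9,172.9),ray(cs,263.1,162.7)]),"blue",tri([ray(ct,283.1,191.05),ray(cs,268.7,173.8)]))
T=lambda u,v,z:onz(ct,265+u/6.667-.5+.08,155+v/6.667-.5+.08,z)
for n,u,v,z in [("r_tl",95,97,.05),("r_tr",254,108,.05),("r_bl",62,474,.05),("r_br",226,488,.05),("cup",597,180,.11),("m_tr",733,108,.066),("m_br",676,444,.04),("m_tl",470,70,.066),("piv",490,348,.052),("tip",490,400,.077),("green",497,307,.055)]: print(n,T(u,v,z).round(4))
o,d=ray(get_calibration("wrist"),250,194);print(d, onz(get_calibration("wrist"),250,194,.08))
print(delta([.42,-.16,.3],-.1))
E
```

```text
red (array([ 0.59731911, -0.07928114,  0.10024441]), [np.float64(0.0004434307138400637), np.float64(0.0004434307138401649)]) blue (array([ 0.55314337, -0.04619183,  0.10150077]), [np.float64(0.00014570419145693348), np.float64(0.00014570419145703713)])
r_tl [ 0.6133 -0.0365  0.05  ]
r_tr [ 0.6097 -0.0971  0.05  ]
r_bl [ 0.4699 -0.0255  0.05  ]
r_br [ 0.4655 -0.0872  0.05  ]
cup [ 0.5772 -0.2146  0.11  ]
m_tr [ 0.6097 -0.2752  0.066 ]
m_br [ 0.4842 -0.259   0.04  ]
m_tl [ 0.6229 -0.1767  0.066 ]
piv [ 0.5193 -0.1862  0.052 ]
tip [ 0.4991 -0.1819  0.077 ]
green [ 0.5347 -0.1884  0.055 ]
[-0.25488461 -0.09459638 -0.96233329] [ 0.20463214 -0.58986156  0.08      ]
[0.6754, -0.6564, -0.1377, -0.0004, 0.0001, 0.2181]
```

```bash
python3 - <<'E'
from h import *
print(delta([.50,-.17,.27],-.1))
E
```

```text
[0.8183, -0.5817, -0.0778, -0.0004, 0.0001, 0.2181]
```

>>> play_rows([
  [0.82, -0.58, -0.08, 0, 0, 0.218, 1],
  [0.82, -0.58, -0.08, 0, 0, 0.218, 1],
  [0.82, -0.58, -0.08, 0, 0, 0.218, 1],
  [0.82, -0.58, -0.08, 0, 0, 0.218, 1],
  [0.82, -0.58, -0.08, 0, 0, 0.218, 1],
  [0.82, -0.58, -0.08, 0, 0, 0.218, 1],
  [0.82, -0.58, -0.08, 0, 0, 0.218, 1],
  [0.82, -0.58, -0.08, 0, 0, 0.218, 1],
  [0.82, -0.58, -0.08, 0, 0, 0.218, 1],
  [0.82, -0.58, -0.08, 0, 0, 0.218, 1],
])

```text
clock: 1.15
position: [0.4973, -0.1756, 0.2709]
tool_rot: [3.142, -0.0, -0.1]
force: [1.1, -1.7, 0.1]
grip_width: 0.0001
finger_force: 0.0
```

```bash
python3 - <<'E'
from h import *
o=observe();print(o["clock"],o["position"],o["tool_rot"],o["qd"].round(3),o["force"],o["grip_width"]);print(delta([.50,-.17,.27],-.1))
E
```

```text
1.15 [ 0.4973112  -0.17559531  0.27088484] [ 3.14150121e+00 -5.63645001e-05 -9.99645647e-02] [-0.762  0.145 -0.195 -0.324  0.082  0.181 -0.977] [ 1.12698503 -1.73697702  0.07822788] 9.836294759541714e-05
[0.0042, -0.0117, 0.0018, 0.0, -0.0, 0.0]
```

>>> play_rows([
  [0, -0.008, 0, 0, 0, 0, 1],
  [0, -0.008, 0, 0, 0, 0, 1],
])

```text
clock: 1.35
position: [0.4974, -0.1721, 0.2705]
tool_rot: [-3.141, 0.0, -0.097]
force: [-0.3, -0.4, 0.7]
grip_width: -0.0001
finger_force: 0.0
```

```bash
python3 - <<'E'
from h import *
import pickle
o=observe();print(o["clock"],o["position"],abs(o["qd"]).max(),o["force"])
c=get_calibration("wrist");im=grab_frame("wrist");pickle.dump((c,im),open("w1.pkl","wb"));save("w1.png",im)
E
```

```text
1.35 [ 0.49737094 -0.17211277  0.27046249] 0.043783486530589354 [-0.30073283 -0.40869596  0.73269048]
```

View pics/w1.png

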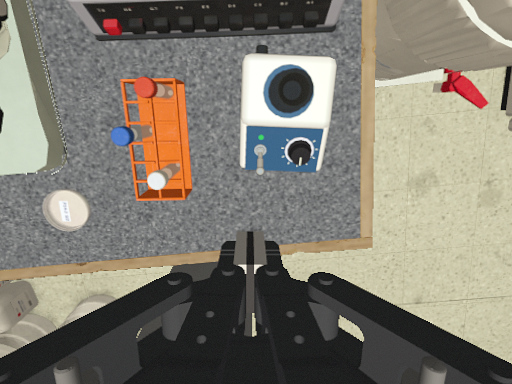

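The wrist view shows the red cap at (146,88), the cup at (291,90), the toggle pivot at (260,152) with its tip at (260,170), and the dial at (300,150). I'll take a second view from about 75 mm to the side and triangulate.

>>> play_rows([
  [0, -0.08, 0.03, 0, 0, 0, 1],
  [0, -0.15, 0.06, 0, 0, 0, 1],
  [0, -0.15, 0.06, 0, 0, 0, 1],
  [0, -0.15, 0.06, 0, 0, 0, 1],
  [0, -0.15, 0.06, 0, 0, 0, 1],
])

```text
clock: 1.9
position: [0.5042, -0.1006, 0.2409]
tool_rot: [3.141, -0.0, -0.102]
force: [0.1, -0.8, 0.4]
grip_width: 0.0001
finger_force: 0.0
```

```bash
cat > m.py <<'E'
from h import *
def big(m,roi,mn=30):
    k=np.zeros_like(m);x0,y0,x1,y1=roi;k[y0:y1,x0:x1]=m[y0:y1,x0:x1]
    cs,_=cv2.findContours(k,cv2.RETR_EXTERNAL,cv2.CHAIN_APPROX_NONE)
    return sorted([c for c in cs if cv2.contourArea(c)>mn],key=cv2.contourArea)[::-1]
def feats(im,roi=(90,30,420,240)):
    h=cv2.cvtColor(im,cv2.COLOR_RGB2HSV);F={}
    for n,lo,hi in [("red",(0,170,60),(3,255,255)),("blue",(108,140,90),(125,255,255)),("green",(50,100,80),(80,255,255)),("orange",(5,150,60),(14,255,255)),("dark",(0,0,0),(180,255,55)),("panel",(98,120,60),(108,255,255))]:
        F[n]=[(cv2.contourArea(c),np.round(cv2.minEnclosingCircle(c)[0],1).tolist(),round(cv2.minEnclosingCircle(c)[1],1),np.round(cv2.minAreaRect(c)[0],1).tolist()) for c in big(cv2.inRange(h,lo,hi),roi,8)][:4]
    return F
E
python3 - <<'E'
from m import *
import pickle
o=observe();print(o["clock"],o["position"],abs(o["qd"]).max())
c=get_calibration("wrist");im=grab_frame("wrist");pickle.dump((c,im),open("w2.pkl","wb"))
im1=pickle.load(open("w1.pkl","rb"))[1]
for a in(im1,im):
    for k,v in feats(a).items(): print(k,v)
x=cv2.resize(im1[40:180,225:345],(400,467),interpolation=cv2.INTER_CUBIC);np.save("/dev/null",0) if 0 else None
y=cv2.resize(im[20:200,230:430],(400,360),interpolation=cv2.INTER_CUBIC)
y=cv2.resize(im,(800,600),interpolation=cv2.INTER_CUBIC);save("w2.png",y)
E
```

```text
1.9 [ 0.50423913 -0.10063844  0.24091221] 0.005955261736008349
red []
blue [(255.0, [120.8, 136.0], 10.1, [120.5, 136.0])]
green [(16.0, [260.6, 137.0], 2.6, [260.5, 137.0])]
orange [(6672.5, [152.5, 139.0], 67.8, [156.5, 138.4])]
dark [(932.0, [293.2, 89.1], 20.3, [294.4, 88.4]), (345.0, [300.0, 152.0], 11.7, [299.5, 152.0]), (88.5, [146.5, 30.5], 23.5, [146.5, 32.0]), (60.0, [261.8, 49.0], 5.6, [262.0, 48.5])]
panel [(1903.0, [283.7, 148.4], 42.5, [283.7, 148.9]), (32.5, [124.6, 135.4], 8.8, [127.8, 134.8]), (18.5, [289.0, 102.5], 21.1, [289.8, 109.3])]
red []
blue [(306.5, [185.3, 138.8], 10.5, [185.0, 139.0])]
green [(19.5, [327.5, 138.5], 2.9, [327.5, 138.5])]
orange [(6827.5, [208.5, 141.5], 71.8, [211.7, 141.1])]
dark [(1753.0, [371.8, 86.1], 31.6, [372.1, 87.0]), (467.0, [368.4, 154.9], 13.6, [369.0, 155.0]), (45.5, [327.5, 42.5], 6.0, [327.5, 42.0]), (42.0, [187.5, 30.5], 41.5, [187.5, 33.0])]
panel [(2260.0, [351.0, 151.5], 49.9, [351.0, 151.4]), (447.5, [362.2, 87.1], 30.0, [357.2, 87.7]), (18.5, [187.0, 138.5], 10.0, [191.6, 137.0])]
```

View pics/w2.png

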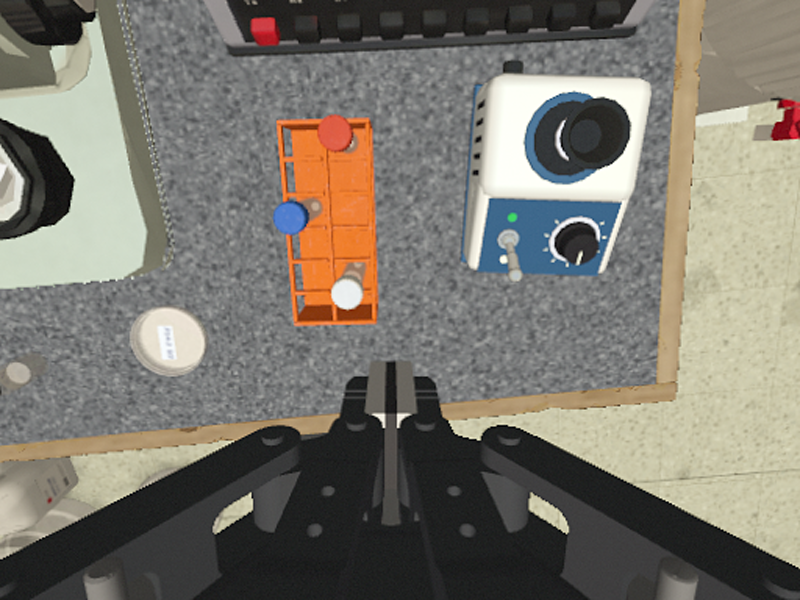

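The second view shows the red cap at (334,133)/1.5625, the cup rim at (596,133)/1.5625 and the toggle tip at (515,275)/1.5625.

```bash
python3 - <<'E'
from m import *
import pickle
(c1,i1),(c2,i2)=[pickle.load(open(f,"rb")) for f in("w1.pkl","w2.pkl")]
print(i1[88,146],i1[120,165],i2[85,214],i2[130,205])
out=[]
for c,im,rr,cr in((c1,i1,(125,65,180,110),(255,50,330,130)),(c2,i2,(190,60,245,110),(325,45,425,130))):
    h=cv2.cvtColor(im,cv2.COLOR_RGB2HSV).astype(int); hue=(h[...,0]+20)%180
    r,g,b=[im[...,k].astype(int) for k in range(3)]
    m=((abs(b-g)<25)&(r>g+80)).astype(np.uint8)
    cs=big(m,rr,30); red=[cv2.fitEllipse(x) for x in cs[:2]]
    x0,y0,x1,y1=cr;G=cv2.resize(cv2.cvtColor(im[y0:y1,x0:x1],cv2.COLOR_RGB2GRAY),None,fx=4,fy=4,interpolation=cv2.INTER_CUBIC)
    G=cv2.createCLAHE(6,(2,2)).apply(G)
    H=cv2.HoughCircles(G,cv2.HOUGH_GRADIENT,1.5,10,param1=80,param2=25,minRadius=45,maxRadius=140)
    print("red",red); 
    if H is not None:
        for u,v,q in H[0][:6]: print("circ",(u/4+x0-.375).round(1),(v/4+y0-.375).round(1),(q/4).round(1))
    out.append(cv2.resize(G,(400,400)))
cv2.imwrite("pics/cup.png",np.hstack(out))
print("blue",tri([ray(c1,120.8,136),ray(c2,185.3,138.8)]));print("green",tri([ray(c1,260.6,137),ray(c2,327.5,138.5)]))
print("dialtop",tri([ray(c1,300,152),ray(c2,368.7,155)]))
E
```

```text
[226  96  71] [226 116  46] [223  94  70] [184 119  85]
red [((146.84774780273438, 87.34878540039062), (14.712780952453613, 19.770992279052734), 164.1812286376953)]
circ 288.2 90.7 26.1
circ 289.3 88.4 23.7
circ 290.4 91.8 23.5
circ 288.9 85.8 22.8
circ 287.8 94.1 23.9
circ 294.2 86.6 19.5
red [((213.18104553222656, 90.91694641113281), (8.033462524414062, 16.679431915283203), 107.81251525878906)]
circ 363.4 88.7 28.2
circ 376.2 81.9 26.5
circ 368.7 91.7 33.1
circ 379.2 84.2 23.2
circ 382.6 83.4 21.6
circ 387.4 95.4 33.5
blue (array([ 0.55218807, -0.04531477,  0.10332753]), [np.float64(0.00021074287063821483), np.float64(0.0002107428706382014)])
green (array([ 0.53319984, -0.18787323,  0.05454925]), [np.float64(0.000252674718086177), np.float64(0.00025267471808616056)])
dialtop (array([ 0.51005806, -0.23383447,  0.05027266]), [np.float64(2.8987934030777203e-05), np.float64(2.8987934030475392e-05)])
```

View pics/cup.png

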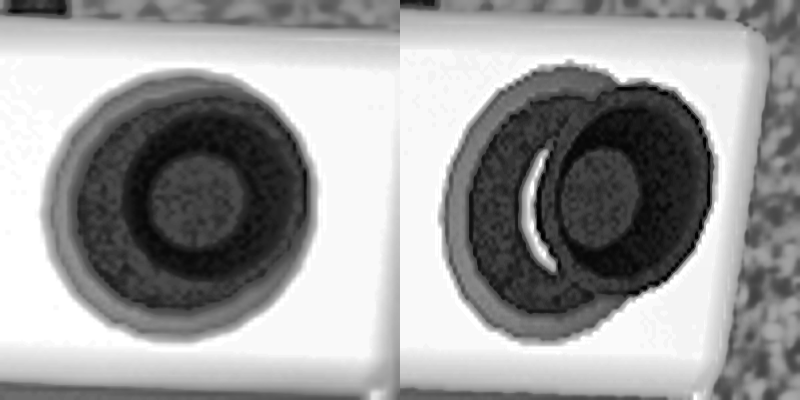

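The cup floor centre is at (291.7,90.0) in view 1 and (374.1,86.7) in view 2.

```bash
python3 - <<'E'
from m import *
import pickle
(c1,i1),(c2,i2)=[pickle.load(open(f,"rb")) for f in("w1.pkl","w2.pkl")]
P=[]
for im,rr in((i1,(125,65,180,105)),(i2,(190,60,240,105))):
    r,g,b=[im[...,k].astype(float) for k in range(3)]
    m=((b>.65*g)&(b<.85*g)&(r>2*g)).astype(np.uint8); m=cv2.morphologyEx(m,cv2.MORPH_OPEN,np.ones((3,3)))
    cs=big(m,rr,30); print([(cv2.contourArea(x),cv2.minEnclosingCircle(x)) for x in cs[:2]]); P.append(cv2.minEnclosingCircle(cs[0])[0])
red=tri([ray(c1,*P[0]),ray(c2,*P[1])]);print("red",red, "at .108",onz(c1,*P[0],.108),onz(c2,*P[1],.108))
fl=tri([ray(c1,291.7,90),ray(c2,374.1,86.7)]);print("floor",fl,onz(c1,291.7,90,.094),onz(c2,374.1,86.7,.094))
print("rim",tri([ray(c1,295.0,88.4),ray(c2,382.9,84.8)]))
print("tip",tri([ray(c1,260,170.5),ray(c2,329.4,175.5)]),"piv",tri([ray(c1,260,151.5),ray(c2,325,152.3)]))
# model predictions from floor + yaw
for yaw in(-.13,):
    A=Rn.from_euler('z',yaw).as_matrix(); o=fl[0]*[1,1,0]-A@[.026,0,0]
    for n,p in [("piv",[-.041,.027,.052]),("tip",[-.061,.027,.077]),("dialtop",[-.044,-.02,.064])]: w=o+A@p; print(n,w.round(4),proj(c1,w),proj(c2,w))
for c,im,(u,v) in((c1,i1,(245,130)),(c2,i2,(310,130))): pass
save("tog.png",np.hstack([cv2.resize(i1[125:190,235:315],(400,325),interpolation=cv2.INTER_CUBIC),cv2.resize(i2[125:190,300:380],(400,325),interpolation=cv2.INTER_CUBIC)]))
E
```

```text
[(257.0, ((143.5, 86.5), 10.12432861328125))]
[(325.0, ((213.5, 84.5), 11.068072319030762))]
red (array([ 0.59635415, -0.07774752,  0.10426928]), [np.float64(1.322860935327398e-06), np.float64(1.322860935117333e-06)]) at .108 [ 0.59598578 -0.07896251  0.108     ] [ 0.59603415 -0.07814027  0.108     ]
floor (array([ 0.58007727, -0.22223534,  0.09223756]), [np.float64(0.00014822010637335445), np.float64(0.00014822010637305505)]) [ 0.57985127 -0.22198398  0.094     ] [ 0.58017824 -0.22155353  0.094     ]
rim (array([ 0.58042824, -0.22321946,  0.1086667 ]), [np.float64(9.567533942667335e-05), np.float64(9.567533942664428e-05)])
tip (array([ 0.49750473, -0.18331175,  0.07648697]), [np.float64(6.381525864374065e-05), np.float64(6.381525864351295e-05)]) piv (array([ 0.51656642, -0.18589414,  0.04912215]), [np.float64(0.001311639549320034), np.float64(0.001311639549319824)])
piv [ 0.5171 -0.1868  0.052 ] [260.78938169 150.1744287 ] [326.35700471 153.25482905]
tip [ 0.4973 -0.1842  0.077 ] [260.79594245 170.62531886] [330.36550631 175.76121694]
dialtop [ 0.5081 -0.233   0.064 ] [301.24821695 155.40512754] [372.80383298 158.77141885]
```

View pics/tog.png

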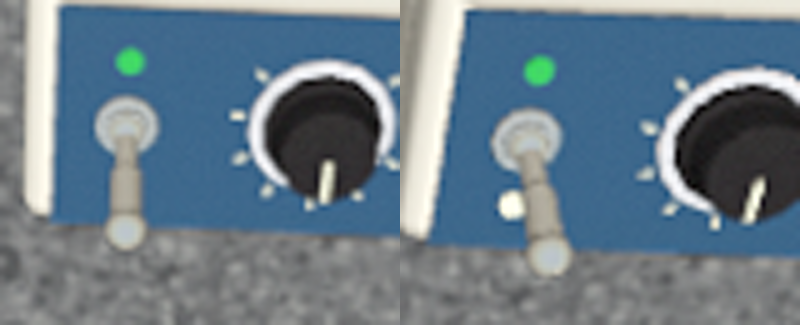

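All the points agree with the given geometry. I'll go to the front of the bat with the fingers shut.

```bash
python3 - <<'E'
from h import *
print(delta([.4655,-.1798,.18],-.13),delta([.4655,-.1798,.067],-.13))
E
```

```text
[-0.0611, 0.1656, 0.1219, 0.0002, -0.0002, 0.0132] [-0.0611, 0.1655, 0.3479, 0.0002, -0.0002, 0.0132]
```

>>> play_rows([
  [-0.061, 0.1656, 0.122, 0, 0, 0.0132, 1],
  [-0.061, 0.1656, 0.122, 0, 0, 0.0132, 1],
  [-0.061, 0.1656, 0.122, 0, 0, 0.0132, 1],
  [-0.061, 0.1656, 0.122, 0, 0, 0.0132, 1],
  [-0.061, 0.1656, 0.2, 0, 0, 0.0132, 1],
  [-0.061, 0.1656, 0.28, 0, 0, 0.0132, 1],
  [-0.061, 0.1656, 0.348, 0, 0, 0.0132, 1],
  [-0.061, 0.1656, 0.348, 0, 0, 0.0132, 1],
  [-0.061, 0.1656, 0.348, 0, 0, 0.0132, 1],
])

```text
clock: 2.85
position: [0.4666, -0.1779, 0.0677]
tool_rot: [-3.141, -0.0, -0.127]
force: [-0.0, 0.4, 0.8]
grip_width: -0.0
finger_force: 0.0
```

```bash
python3 - <<'E'
from h import *
print(observe()["position"],observe()["force"],delta([.4917,-.1835,.067],-.13),delta([.5018,-.1846,.067],-.13))
E
```

```text
[ 0.46659588 -0.17794222  0.067675  ] [-0.01095155  0.40641356  0.81330303] [0.0512, 0.0047, 0.0014, -0.0001, -0.0001, 0.0014] [0.0715, 0.0043, 0.0014, -0.0001, -0.0001, 0.0014]
```

Push to about 32 mm forward, in steps, watching the force.

>>> play_rows([
  [0.016, 0.004, 0.001, 0, 0, 0, 1],
  [0.03, 0.004, 0.001, 0, 0, 0, 1],
  [0.04, 0.004, 0.001, 0, 0, 0, 1],
  [0.05, 0.004, 0.001, 0, 0, 0, 1],
  [0.056, 0.004, 0.001, 0, 0, 0, 1],
  [0.062, 0.004, 0.001, 0, 0, 0, 1],
  [0.066, 0.004, 0.001, 0, 0, 0, 1],
  [0.066, 0.004, 0.001, 0, 0, 0, 1],
])

```text
clock: 3.65
position: [0.4986, -0.1843, 0.0661]
tool_rot: [-3.142, -0.0, -0.127]
force: [-0.6, -0.5, -0.3]
grip_width: -0.0
finger_force: 0.0
```

>>> play_rows([
  [0.004, 0, 0, 0, 0, 0, 1],
  [0.006, 0, 0, 0, 0, 0, 1],
  [0.006, 0, 0, 0, 0, 0, 1],
])

```text
clock: 3.95
position: [0.5015, -0.1848, 0.0662]
tool_rot: [-3.142, -0.0, -0.127]
force: [0.1, -0.8, 0.5]
grip_width: -0.0002
finger_force: 0.1
```

```bash
python3 - <<'E'
from h import *
for n,r in(("wrist",None),("top",(325,190,365,225)),("scene",(275,150,350,200))):
    im=grab_frame(n); np.save("pics/%s1.npy"%n,im)
t=np.load("pics/top1.npy")[190:225,325:365];s=np.load("pics/scene1.npy")[150:200,280:350];w=np.load("pics/wrist1.npy")[60:300,160:360]
save("p1.png",np.hstack([cv2.resize(x,(266,300),interpolation=cv2.INTER_CUBIC) for x in(t,s,w)]))
print(observe()["force"])
E
```

```text
[-0.66289625 -0.46938264 -0.43371707]
```

View pics/p1.png

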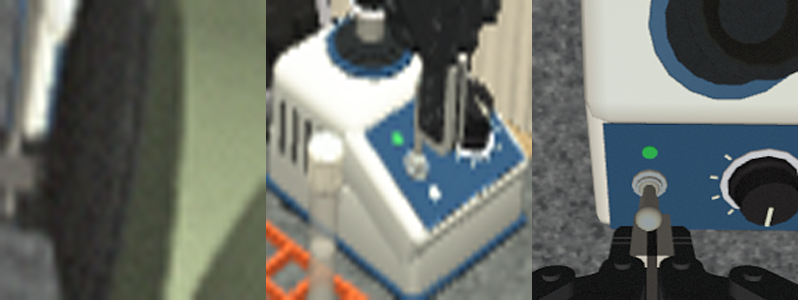

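The wrist crop shows the ball against the finger front, at about (247,233.6) in the full picture, with the pivot at (248.7,206.4). I'll work out the bat's angle from that.

```bash
python3 - <<'E'
from h import *
c=get_calibration("wrist")
A=Rn.from_euler('z',-.13).as_matrix(); o=np.array([.5803,-.222,0])-A@[.026,0,0]
print("piv",proj(c,o+A@[-.041,.027,.052]))
for a in(-39,-20,-10,-5,0,3):
    r=np.radians(a); print(a,proj(c,o+A@[-.041+.032*np.sin(r),.027,.052+.032*np.cos(r)]))
E
```

```text
piv [250.06271183 207.96933098]
-39 [249.98091194 263.04339474]
-20 [250.03356874 250.76543431]
-10 [250.0653336  241.43129968]
-5 [250.0817045  236.14464844]
0 [250.09813898 230.51828619]
3 [250.10794361 227.00638737]
```

The bat is at about -4°, so nearly upright. I'll push another 3 mm, which takes it to its stop.

>>> play_rows([
  [0.003, 0, 0, 0, 0, 0, 1],
  [0.005, 0, 0, 0, 0, 0, 1],
  [0.005, 0, 0, 0, 0, 0, 1],
])

```text
clock: 4.4
position: [0.5032, -0.185, 0.066]
tool_rot: [-3.142, 0.001, -0.128]
force: [-4.4, 1.5, 2.4]
grip_width: -0.0
finger_force: 2.3
```

```bash
python3 - <<'E'
from h import *
print(observe()["force"],observe()["position"])
A=Rn.from_euler('z',-.13).as_matrix(); o=np.array([.5803,-.222,0])-A@[.026,0,0]
c=get_calibration("wrist");im=grab_frame("wrist");np.save("pics/wr2.npy",im)
for q in(-5,0,3):
    r=np.radians(q); print(q,proj(c,o+A@[-.041+.032*np.sin(r),.027,.052+.032*np.cos(r)]),proj(c,o+A@[-.041,.027,.052]))
print(im[190:250,248].mean(1).round().astype(int).tolist())
old=np.load("pics/wrist1.npy");print(old[190:250,248].mean(1).round().astype(int).tolist())
E
```

```text
[-4.40096498  1.45176686  2.36566029] [ 0.50323328 -0.18499287  0.06602797]
-5 [250.04492288 240.18599537] [250.03465861 211.26102147]
0 [250.06054588 234.60440384] [250.03465861 211.26102147]
3 [250.06990145 231.116116  ] [250.03465861 211.26102147]
[87, 72, 74, 75, 77, 77, 74, 76, 88, 106, 131, 159, 163, 152, 108, 111, 151, 151, 133, 139, 118, 62, 65, 66, 67, 67, 68, 68, 68, 66, 66, 67, 67, 67, 65, 65, 77, 97, 113, 123, 136, 143, 148, 152, 154, 155, 156, 155, 156, 156, 156, 157, 155, 154, 154, 142, 9, 15, 13, 15]
[76, 77, 74, 76, 76, 88, 112, 137, 162, 161, 149, 92, 117, 152, 144, 136, 146, 140, 61, 67, 69, 67, 69, 67, 71, 66, 68, 68, 67, 70, 68, 67, 66, 68, 66, 78, 96, 113, 126, 133, 144, 146, 151, 154, 154, 156, 157, 156, 156, 156, 157, 156, 153, 151, 133, 1, 18, 21, 16, 15]
```

At the stop (4.4 N). I'll back off, rise, open the gripper and go above the red tube.

>>> play_rows([
  [-0.02, 0, 0, 0, 0, 0, 1],
  [-0.06, 0, 0, 0, 0, 0, 1],
  [-0.08, 0, -0.03, 0, 0, 0, 1],
  [-0.08, 0, -0.1, 0, 0, 0, 1],
  [-0.08, 0, -0.18, 0, 0, 0, 0.6],
  [-0.08, 0, -0.24, 0, 0, 0, 0.3],
  [-0.08, 0, -0.26, 0, 0, 0, 0.3],
  [-0.08, 0, -0.26, 0, 0, 0, 0.3],
])

```text
clock: 5.25
position: [0.4645, -0.1802, 0.1972]
tool_rot: [3.141, -0.003, -0.128]
force: [0.2, 0.5, -1.0]
grip_width: 0.0579
finger_force: 0.0
```

```bash
python3 - <<'E'
from h import *
o=observe();print(o["position"],o["force"],o["grip_width"]);print(delta([.596,-.0783,.18],-.073),delta([.596,-.0783,.13],-.073))
E
```

```text
[ 0.46446132 -0.18020094  0.19718424] [ 0.1838144   0.47389028 -0.98823072] 0.057909099026389306
[0.2349, -0.2356, 0.0349, 0.0003, -0.0013, -0.0261] [0.2346, -0.2357, 0.1349, 0.0003, -0.0013, -0.0261]
```

>>> play_rows([
  [0.235, -0.236, 0.035, 0, -0.001, -0.026, 0.3],
  [0.235, -0.236, 0.035, 0, -0.001, -0.026, 0.3],
  [0.235, -0.236, 0.035, 0, -0.001, -0.026, 0.3],
  [0.235, -0.236, 0.035, 0, -0.001, -0.026, 0.3],
  [0.235, -0.236, 0.035, 0, -0.001, -0.026, 0.3],
  [0.235, -0.236, 0.035, 0, -0.001, -0.026, 0.3],
  [0.235, -0.236, 0.035, 0, -0.001, -0.026, 0.3],
])

```text
clock: 5.95
position: [0.5947, -0.0789, 0.1779]
tool_rot: [3.141, 0.003, -0.074]
force: [-0.3, 0.2, -0.9]
grip_width: 0.0599
finger_force: 0.0
```

```bash
python3 - <<'E'
from m import *
o=observe();c=get_calibration("wrist");im=grab_frame("wrist");np.save("pics/wr3.npy",im);save("wr3.png",im)
print(o["position"],o["tool_rot"],abs(o["qd"]).max())
r,g,b=[im[...,k].astype(float) for k in range(3)]
m=((b>.65*g)&(b<.85*g)&(r>2*g)).astype(np.uint8); m=cv2.morphologyEx(m,cv2.MORPH_OPEN,np.ones((3,3)))
print("pred",proj(c,[.596,-.0783,.108]))
for x in big(m,(0,0,512,384),60)[:4]:
    (u,v),q=cv2.minEnclosingCircle(x); print(cv2.contourArea(x),u,v,q,onz(c,u,v,.107),proj(c,o["position"]))
E
```

```text
[ 0.59467584 -0.07887863  0.17793163] [ 3.1411813   0.00333229 -0.07415898] 0.010324089710053054
pred [249.4571149  202.87100756]
378.5 249.56756591796875 202.81080627441406 11.773000717163086 [ 0.59572339 -0.07836117  0.107     ] [250.61830297 245.94500831]
```

View pics/wr3.png

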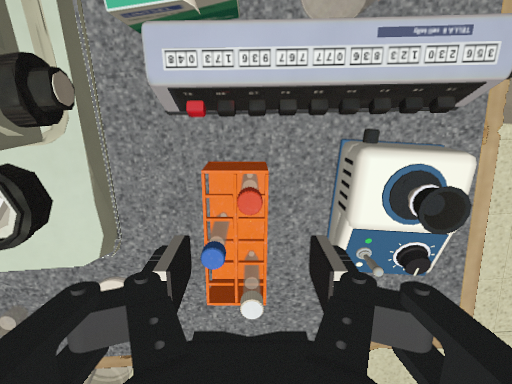

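The view shows the cap at (249.6,202.8), exactly where predicted, with the fingers clear on both sides. I'll descend 97 mm and grip.

```bash
python3 - <<'E'
from h import *
print(delta([.5958,-.0783,.081],-.073))
E
```

```text
[0.0024, -0.0014, 0.1946, 0.0002, 0.0013, -0.0006]
```

>>> play_rows([
  [0.002, -0.001, 0.05, 0, 0.0013, 0, 0.3],
  [0.002, -0.001, 0.1, 0, 0.0013, 0, 0.3],
  [0.002, -0.001, 0.14, 0, 0.0013, 0, 0.3],
  [0.002, -0.001, 0.17, 0, 0.0013, 0, 0.3],
  [0.002, -0.001, 0.194, 0, 0.0013, 0, 0.3],
  [0.002, -0.001, 0.194, 0, 0.0013, 0, 0.3],
  [0.002, -0.001, 0.194, 0, 0.0013, 0, 0.3],
])

```text
clock: 6.7
position: [0.5967, -0.0776, 0.0821]
tool_rot: [-3.142, -0.001, -0.073]
force: [0.3, 0.6, -0.0]
grip_width: 0.06
finger_force: 0.0
```

>>> play_rows([
  [0, 0, 0, 0, 0, 0, 0.6],
  [0, 0, 0, 0, 0, 0, 0.8],
  [0, 0, 0, 0, 0, 0, 1],
  [0, 0, 0, 0, 0, 0, 1],
  [0, 0, 0, 0, 0, 0, 1],
  [0, 0, 0, 0, 0, 0, 1],
  [0, 0, 0, 0, 0, 0, 1],
], newtons=50)

```text
clock: 7.4
position: [0.597, -0.0775, 0.0822]
tool_rot: [-3.142, -0.002, -0.073]
force: [-0.4, -1.2, 6.1]
grip_width: 0.0177
finger_force: 48.6
```

```bash
python3 - <<'E'
from h import *
o=observe();print(o["position"],o["tool_rot"],o["force"],o["moment"],o["grip_width"],o["finger_force"])
E
```

```text
[ 0.59697849 -0.07747259  0.0822046 ] [-3.14154757e+00 -1.72090465e-03 -7.30511523e-02] [-0.39313664 -1.16463875  6.09105841] [-0.06822324  0.03137977  0.00249022] 0.017729633624991466 48.58524441719055
```

>>> play_rows([
  [0, 0, -0.02, 0, 0, 0, 1],
  [0, 0, -0.06, 0, 0, 0, 1],
  [0, 0, -0.12, 0, 0, 0, 1],
  [0, 0, -0.2, 0, 0, 0, 1],
  [0, 0, -0.26, 0, 0, 0, 1],
  [0, 0, -0.3, 0, 0, 0, 1],
  [0, 0, -0.3, 0, 0, 0, 1],
  [0, 0, -0.3, 0, 0, 0, 1],
])

```text
clock: 8.2
position: [0.5963, -0.0774, 0.2321]
tool_rot: [-3.142, -0.001, -0.073]
force: [0.0, 0.4, -1.0]
grip_width: 0.0178
finger_force: 48.7
```

```bash
python3 - <<'E'
from h import *
o=observe();print(o["position"],o["tool_rot"],o["force"],o["moment"],o["grip_width"],o["finger_force"])
s=grab_frame("scene");np.save("pics/s3.npy",s);w=grab_frame("wrist");np.save("pics/wr4.npy",w)
c=get_calibration("scene");print(proj(c,o["position"]))
save("g.png",np.hstack([cv2.resize(s[80:230,225:325],(400,600),interpolation=cv2.INTER_CUBIC),cv2.resize(w[150:330,190:310],(400,600),interpolation=cv2.INTER_CUBIC)]))
E
```

```text
[ 0.59629699 -0.07742999  0.23205486] [-3.14153409e+00 -1.17668846e-03 -7.30157552e-02] [ 0.00231371  0.37868615 -1.00258594] [-0.01896434  0.04407725  0.02573839] 0.017829752273611745 48.74179422855377
[263.49289849 104.99969266]
```

View pics/g.png

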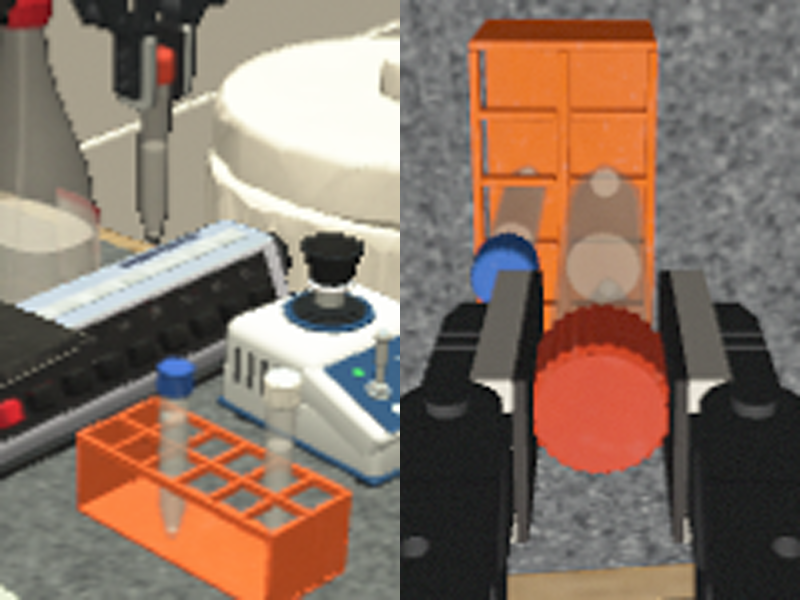

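The scene crop shows the red tube lifted and held vertically, with its tip at about (153,238) in the crop, the rack undisturbed and the toggle upright. The wrist crop shows the cap centred between the pads at (601,397), with the tip at about (604,182). I'll triangulate the tip and work out the carry.

```bash
python3 - <<'E'
from h import *
o=observe();cs=get_calibration("scene");cw=get_calibration("wrist")
us=(225+153/4-.4,80+238/4-.4);uw=(190+204/3.333-.4,150+182/3.333-.4);cap=(190+201/3.333-.4,150+397/3.333-.4)
print("tip",tri([ray(cs,*us),ray(cw,*uw)]),onz(cw,*uw,.153)); print("cap",onz(cw,*cap,.258))
p=o["position"]
print(proj(cs,[p[0],p[1],.153]),proj(cw,[p[0],p[1],.153]))
print(delta([.5803,-.2222,.232],-.073),delta([.5803,-.2222,.182],-.073))
E
```

```text
tip (array([ 0.59562832, -0.07713092,  0.15718597]), [np.float64(0.0007109182727029466), np.float64(0.0007109182727028479)]) [ 0.59375645 -0.07754088  0.153     ]
cap [ 0.59819825 -0.07717297  0.258     ]
[263.11826813 140.78488179] [250.36071371 201.55784494]
[-0.0101, 0.2912, -0.0022, -0.0, 0.0003, 0.0] [-0.01, 0.2912, 0.0978, -0.0, 0.0003, 0.0]
```

>>> play_rows([
  [-0.0045, 0.08, 0, 0, 0, 0, 1],
  [-0.008, 0.16, 0, 0, 0, 0, 1],
  [-0.0085, 0.24, 0, 0, 0, 0, 1],
  [-0.0085, 0.291, 0, 0, 0, 0, 1],
  [-0.0085, 0.291, 0, 0, 0, 0, 1],
  [-0.0085, 0.291, 0.03, 0, 0, 0, 1],
  [-0.0085, 0.291, 0.06, 0, 0, 0, 1],
  [-0.0085, 0.291, 0.06, 0, 0, 0, 1],
  [-0.0085, 0.291, 0.06, 0, 0, 0, 1],
])

```text
clock: 9.2
position: [0.5815, -0.2216, 0.2014]
tool_rot: [-3.141, 0.0, -0.072]
force: [0.9, -0.1, 0.6]
grip_width: 0.0175
finger_force: 48.8
```

```bash
python3 - <<'E'
from h import *
o=observe();print(o["position"],o["tool_rot"],o["force"],o["moment"],o["grip_width"],o["finger_force"]);p=o["position"]
cs=get_calibration("scene");cw=get_calibration("wrist")
s=grab_frame("scene");w=grab_frame("wrist");np.save("pics/s5.npy",s);np.save("pics/w5.npy",w)
f=[.580,-.222,.094]
print("wrist: tip exp",proj(cw,[p[0],p[1],p[2]-.079]),"rim",proj(cw,[.580,-.222,.11]),"floor",proj(cw,f))
print("scene: tip exp",proj(cs,[p[0],p[1],p[2]-.079]),"rim",proj(cs,[.580,-.222,.11]))
u,v=proj(cw,[.580,-.222,.11]).round().astype(int)
g=cv2.cvtColor(w,cv2.COLOR_RGB2GRAY)
print("wrist gray rows");print(g[v-30:v+34:4,u-32:u+34:4])
u,v=proj(cs,[.580,-.222,.115]).round().astype(int);g=cv2.cvtColor(s,cv2.COLOR_RGB2GRAY)
print("scene",u,v);print(g[v-20:v+14:2,u-16:u+17:2])
E
```

```text
[ 0.58154037 -0.22162249  0.20142461] [-3.14106592e+00  3.60310745e-04 -7.24361013e-02] [ 0.86540218 -0.07954594  0.58491434] [-0.05261212 -0.06501614 -0.02567446] 0.017542777017358888 48.810651898384094
wrist: tip exp [250.40833115 201.1728314 ] rim [250.9882202  198.44366882] floor [250.93307963 193.15839553]
scene: tip exp [308.06465847 135.99529937] rim [308.38049747 141.03027548]
wrist gray rows
[[235 235 162 101  67  43  41  43  46  44  45  48 100  92 237 234 235]
 [235 239 100  80  47  45  43  46  46  45  45  42  44  97 102 235 235]
 [235 135 101  43  46  47  44  69  59  56  45  43  43  83  97 237 234]
 [236  96  87  44  42  43  45  48  45  43  45  44  45  43  97 230 234]
 [236  97  51  44  47  41  25  37  42  34  34  48  43  42  97 228 234]
 [236  96  55  45  40  27  45  46  47  49  37  35  45  45  97 228 235]
 [235  88  70  44  32  26  46  45  43  46  48  36  44  44  95 236 234]
 [235 179  71  48  33  27  45  45  45  44  48  35  34  46  91 234 233]
 [234 236  60  44  32  25  47  47  85  49  33  35  35  42 209 234 234]
 [234 235 213  45  28  28  54 116 134 121  57  31  42  54
[... 962 characters left out ...]
250 253 253 252 241 123 131 190 195 193 195 194 194 194 194]
 [201 202 201 200 207 246 252 109  75 251 175 135 140 140 152 170 183]
 [203 186 195 192 187 188 197 226 220 238 245 250 252 251 237 209 166]
 [109 160 182 188  87  71  46  46  43  84  87 208 220 227 232 237 228]
 [178  48 169 181  46  42  43  45  44  43  41  49 195 214 221 216 212]
 [183  64 166 181  72  48  46  43  43  40  52  30 185 189 198 194 200]
 [182  89  27 180  74  25  25  27  28  29  25 194 190 187 192 185 188]
 [172 143 167 182 192  25  28  27  26  26  21 190 188 189 191 184 187]
 [167 178 182 182 193  41  25  25  27  27 166 191 186 188 189 184 188]
 [101 181 180 185 194 246 121  96  92 164 212 223 186 190 188 187 190]]
```

The tip is centred over the cup in both views, and its height matches expectation. I'll take a force baseline and then descend.

>>> play_rows([
  [0, 0, 0.02, 0, 0, 0, 1],
  [0, 0, 0.04, 0, 0, 0, 1],
  [0, 0, 0.044, 0, 0, 0, 1],
  [0, 0, 0.044, 0, 0, 0, 1],
  [0, 0, 0.044, 0, 0, 0, 1],
])

```text
clock: 9.8
position: [0.5817, -0.2223, 0.1797]
tool_rot: [-3.142, -0.001, -0.073]
force: [0.5, -0.2, -0.6]
grip_width: 0.0177
finger_force: 48.8
```

```bash
cat > f.py <<'E'
from h import *
def avg(n=8):
    F=[];P=[]
    for _ in range(n):
        grab_frame("top");o=observe();F.append(o["force"]);P.append(o["position"])
    print(o["clock"],"F",np.mean(F,0).round(2),"sd",np.std(F,0).round(2),"P",np.mean(P,0).round(4),"grip",o["grip_width"].round(4),o["finger_force"].round(1),"rot",o["tool_rot"].round(4))
avg()
E
python3 f.py
```

```text
Traceback (most recent call last):
  File "f.py", line 7, in <module>
    avg()
    ~~~^^
  File "f.py", line 6, in avg
    print(o["clock"],"F",np.mean(F,0).round(2),"sd",np.std(F,0).round(2),"P",np.mean(P,0).round(4),"grip",o["grip_width"].round(4),o["finger_force"].round(1),"rot",o["tool_rot"].round(4))
                                                                                                          ^^^^^^^^^^^^^^^^^^^^^
AttributeError: 'float' object has no attribute 'round'
```

```bash
sed -i 's/o\["grip_width"\].round(4),o\["finger_force"\].round(1)/round(o["grip_width"],4),round(o["finger_force"],1)/' f.py; python3 f.py
```

```text
10.6 F [-0.12 -0.3  -0.49] sd [0.57 0.58 0.37] P [ 0.5816 -0.2222  0.1797] grip 0.0178 48.8 rot [-3.1415e+00 -6.0000e-04 -7.3000e-02]
```

>>> play_rows([
  [0, 0, 0.004, 0, 0, 0, 1],
  [0, 0, 0.008, 0, 0, 0, 1],
  [0, 0, 0.012, 0, 0, 0, 1],
  [0, 0, 0.016, 0, 0, 0, 1],
  [0, 0, 0.016, 0, 0, 0, 1],
])

```text
clock: 11.1
position: [0.5817, -0.2222, 0.1715]
tool_rot: [-3.142, -0.001, -0.073]
force: [-0.3, -1.0, 2.6]
grip_width: 0.0175
finger_force: 49.1
```

```bash
python3 f.py
```

```text
11.5 F [0.07 0.1  3.53] sd [0.66 0.43 0.41] P [ 0.5817 -0.2222  0.1718] grip 0.0179 49.1 rot [-3.1415e+00 -8.0000e-04 -7.3000e-02]
```

Net force is about 4.0 N, so the head is about 2 mm down. I'll press 3 mm further.

>>> play_rows([
  [0, 0, 0.003, 0, 0, 0, 1],
  [0, 0, 0.006, 0, 0, 0, 1],
  [0, 0, 0.006, 0, 0, 0, 1],
  [0, 0, 0.006, 0, 0, 0, 1],
])

```text
clock: 11.9
position: [0.5817, -0.2222, 0.1687]
tool_rot: [-3.142, -0.001, -0.073]
force: [-0.1, -0.2, 5.8]
grip_width: 0.0181
finger_force: 49.3
```

```bash
python3 f.py
```

```text
12.3 F [-0.3   0.37  5.92] sd [0.32 0.43 0.49] P [ 0.5817 -0.2223  0.1687] grip 0.0178 49.3 rot [ 3.1416e+00 -9.0000e-04 -7.3000e-02]
```

Net force is 6.4 N, so the head is about 4.8 mm down. I'll hold while it mixes.

>>> play_rows([
  [0, 0, 0, 0, 0, 0, 1],
  [0, 0, 0, 0, 0, 0, 1],
  [0, 0, 0, 0, 0, 0, 1],
  [0, 0, 0, 0, 0, 0, 1],
  [0, 0, 0, 0, 0, 0, 1],
  [0, 0, 0, 0, 0, 0, 1],
  [0, 0, 0, 0, 0, 0, 1],
  [0, 0, 0, 0, 0, 0, 1],
  [0, 0, 0, 0, 0, 0, 1],
  [0, 0, 0, 0, 0, 0, 1],
])

```text
clock: 13.3
position: [0.5817, -0.2222, 0.1687]
tool_rot: [-3.142, -0.001, -0.073]
force: [1.1, 0.3, 6.2]
grip_width: 0.018
finger_force: 49.3
```

>>> play_rows([
  [0, 0, 0, 0, 0, 0, 1],
  [0, 0, 0, 0, 0, 0, 1],
  [0, 0, 0, 0, 0, 0, 1],
  [0, 0, 0, 0, 0, 0, 1],
  [0, 0, 0, 0, 0, 0, 1],
  [0, 0, 0, 0, 0, 0, 1],
  [0, 0, 0, 0, 0, 0, 1],
  [0, 0, 0, 0, 0, 0, 1],
  [0, 0, 0, 0, 0, 0, 1],
  [0, 0, 0, 0, 0, 0, 1],
])

```text
clock: 14.3
position: [0.5817, -0.2222, 0.1687]
tool_rot: [-3.142, -0.001, -0.073]
force: [-0.3, -0.3, 6.1]
grip_width: 0.0174
finger_force: 49.3
```

```bash
python3 f.py; python3 - <<'E'
from h import *
cs=get_calibration("scene");s=grab_frame("scene");o=np.load("pics/s5.npy")
g=[cv2.cvtColor(x,cv2.COLOR_RGB2GRAY)[133:160,304:313].mean(1).round().astype(int).tolist() for x in(o,s)];print(*g,sep="\n")
print("px per 5mm",proj(cs,[.58,-.222,.105])-proj(cs,[.58,-.222,.11]))
# rack / other tubes unchanged?
d=cv2.absdiff(o,s)[150:235,240:296].max(2);print("rack diff",(d>40).sum())
E
```

```text
14.7 F [-0.18  0.1   6.02] sd [0.26 0.28 0.53] P [ 0.5817 -0.2223  0.1687] grip 0.0178 49.3 rot [ 3.1416e+00 -1.0000e-03 -7.3000e-02]
[170, 172, 195, 200, 220, 114, 55, 45, 44, 43, 43, 42, 27, 26, 27, 26, 27, 43, 138, 217, 130, 114, 113, 98, 52, 50, 43]
[144, 141, 149, 145, 140, 135, 135, 128, 109, 100, 95, 88, 75, 39, 26, 27, 26, 27, 26, 43, 183, 174, 114, 99, 52, 50, 42]
px per 5mm [-0.12695891  1.95927321]
rack diff 0
```

The cup's lower edge has dropped about 2 px, or 5 mm, which confirms half travel. The rack is unchanged. I'll hold two more seconds and hand in.

>>> play_rows([
  [0, 0, 0, 0, 0, 0, 1],
  [0, 0, 0, 0, 0, 0, 1],
  [0, 0, 0, 0, 0, 0, 1],
  [0, 0, 0, 0, 0, 0, 1],
  [0, 0, 0, 0, 0, 0, 1],
  [0, 0, 0, 0, 0, 0, 1],
  [0, 0, 0, 0, 0, 0, 1],
  [0, 0, 0, 0, 0, 0, 1],
  [0, 0, 0, 0, 0, 0, 1],
  [0, 0, 0, 0, 0, 0, 1],
])

```text
clock: 15.75
position: [0.5818, -0.2223, 0.1687]
tool_rot: [-3.142, -0.001, -0.073]
force: [-0.9, 0.4, 4.9]
grip_width: 0.0177
finger_force: 49.3
```

>>> play_rows([
  [0, 0, 0, 0, 0, 0, 1],
  [0, 0, 0, 0, 0, 0, 1],
  [0, 0, 0, 0, 0, 0, 1],
  [0, 0, 0, 0, 0, 0, 1],
  [0, 0, 0, 0, 0, 0, 1],
  [0, 0, 0, 0, 0, 0, 1],
  [0, 0, 0, 0, 0, 0, 1],
  [0, 0, 0, 0, 0, 0, 1],
  [0, 0, 0, 0, 0, 0, 1],
  [0, 0, 0, 0, 0, 0, 1],
])

```text
clock: 16.75
position: [0.5817, -0.2223, 0.1687]
tool_rot: [3.142, -0.001, -0.073]
force: [0.5, 0.2, 4.5]
grip_width: 0.0176
finger_force: 49.3
```

```bash
python3 -c "
from h import *
print(observe()['force'],job_done())"
```

```text
the job is handed in; nothing more can be done
[0.51075325 0.18447822 4.54245567] None
```

Job handed in at 16.75 s with the switch pushed back to its stop and the red tube still pressed upright in the cup: held there over 4 s with the head about 5 mm down by camera and about 6.4 N net, though the last two single force readings were lower (about 5 N net) with the arm's position unchanged; no verdict came back.

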